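Unstack the toadstool mould set and lay it out

TASK

Take the two stacks of mould parts on the grey board apart: stand each former (the coloured block with a knob) upright in the middle of the cork pad that bears a patch of its own colour, and thread both wooden plates over the two steel pins of the green jig, the wide dark plate first, lying flat on the jig, and the narrow pale plate flat on top of it. Leave the glue jar and the finished toadstool where they stand, and let go of everything.

Things in the scene. Friction and masses are not known exactly. Their poses are not given: they have to be found in the camera images.
- carrier: Grey laminate board, fixed, 160 x 270 x 12 mm (x, y, z), standing on the table. Two stacks stand on it, about 75 mm either side of its middle along its y axis; each is one plate (lower, its long side roughly along the board's x axis) with one former on top of it; which is where varies. Origin: centre of its underside; top face at z = 12 mm.
- jig: Green glue-up jig, fixed to the table: base 150 x 100 x 14 mm with two upright steel pins of 10 mm diameter with rounded tips, at x = -30 and +30 mm, y = 0 of its own frame; the pins stand 45 mm above the base's top (tips 59 mm above the table). Origin: centre of the base's underside.
- pad_stem: Round cork pad, 84 mm diameter, 6 mm thick, fixed to the table, with an octagonal terracotta-coloured patch 64 mm across in its middle. Place of the terracotta former. Origin: centre of its underside.
- pad_cap: Round cork pad, 84 mm diameter, 6 mm thick, fixed to the table, with a round blue patch 64 mm across in its middle. Place of the blue former. Origin: centre of its underside.
- wide_plate: Loose dark wooden plate, 124 x 58 x 16 mm (x, y, z), about 80 g, with two round through holes of 14 mm diameter at x = -30 and +30 mm, y = 0 (they fit over the jig's pins, either way round). Bottom of one stack at the start. Origin: centre of its underside.
- narrow_plate: Loose pale wooden plate, 96 x 40 x 16 mm (x, y, z), about 50 g, with two round through holes of 14 mm diameter at x = -30 and +30 mm, y = 0 (they fit over the jig's pins, either way round). Bottom of the other stack at the start. Origin: centre of its underside.
- stem_former: Loose terracotta-coloured octagonal block, about 50 mm across at the top, 44 mm at its foot, 24 mm high, with an upright pale wooden round knob of 20 mm diameter in the middle that reaches to 56 mm above its underside (grip it by the knob); about 120 g. On top of one plate at the start. Origin: centre of its underside.
- cap_former: Loose blue round domed block, 50 mm diameter, 24 mm high, with an upright pale wooden round knob of 20 mm diameter in the middle that reaches to 56 mm above its underside (grip it by the knob); about 120 g. On top of the other plate at the start. Origin: centre of its underside.
- glue_jar: Bystander: loose yellow jar with a white cap, 60 mm diameter, 85 mm high, standing beyond the pads. Origin: centre of its underside. Not to be disturbed.
- toadstool: Bystander: loose finished toadstool, paper-coloured cap of 80 mm diameter on a terracotta-coloured stem, 76 mm high, standing beyond the pads. Origin: centre of its underside. Not to be disturbed.
Not all that is in view belongs to the job. Several things have the shape of the cap_former; the one meant has the colours described above.

How it is judged:
By the outcome, as a careful person would: the job done as asked, in the order asked, and still so for the second after the job is handed in, with the robot touching nothing.
It also fails if it takes over 128 s, if anything falls off the work surface, if the arm or the gripper's body presses on something with over 40 N, if the wrist force passes 120 N, or if a joint passes its speed limit or range.

ROBOT

A 6-joint arm with a two-finger parallel gripper is mounted at the origin on the work surface. World frame = base frame: x ahead of the robot, y to its left, z up, the work surface at z = 0. Lengths are in m, angles in degrees, forces in N, time in s.
With the tool pointing down it reaches from about 0.4 to 0.825 m from the base axis. Payload 7 kg.
Tool frame: the origin (TCP) lies midway between the tips of the shut fingers; the grasp point (between the pads) lies r.grip_depth behind it (r.grip_depth is the distance from the TCP to the grasp point, in m); z points along the fingers, y is the direction in which the jaws open and shut (so a half turn about z gives the same grasp; the last joint's range is limited). The gripper opens to 88 mm and grips with 3 to 60 N. Pads are 19 mm wide; open, the fingers measure 130 mm over their backs; the gripper's body (78 mm by 193 mm) begins 47 mm behind the grasp point.
Start: joints at [85.262, 20.546, 0.682, 0, -70.136, -16.507], TCP at [0.245, 0.629, 0.227] pointing down, gripper open.
Joint ranges: [-176.03, 176.03], [-82.01, 121.73], [-58.28, 71.71], [-173.87, 95.51], [-174.79, -0.11], [-173.66, 173.66]. Speed limits (degrees/s): [136.94, 136.94, 172.46, 180, 180, 180].

INTERFACE

Orientations are given as [roll, pitch, yaw] about the fixed x, y, z axes, in that order (R = Rz(yaw) Ry(pitch) Rx(roll)).
In Python, from plant import r, imaging, close_job gives the robot as it stands.
- The arm moves only by the tool step_arm, never from a script. Its argument "commands" is a list of rows, each a list of 2 entries, a list of its own where there are three numbers: the shift along the tool's x, y, z in mm, then the turn about the tool's z in degrees. In form: [[[x, y, z], twist], ...]. A call has 1 to 20 rows; each row shifts and turns the commanded pose from where the row before left it, along the tool's axes as they then stand; what a row does not reach is not made up. A row lasts 1/8 s, in which the tool goes at most 62.5 mm and 10.7 degrees, less where a joint would pass 70% of its speed; a pose out of reach is approached as far as the arm can. A call with a gripper value outside its range is refused whole. "gripper" is the closure, from 0 (fully open) to 1 (shut), set as the call begins (left out, the last holds). The fingers move at their own pace and stop on an object; "grip_force" is the grip in N (left out, the last holds). Time passes only in rows, so rows that do not move let the fingers close. It gives the time, the measured TCP pose, the force and the opening at its end, in the units of the state.
- r.get_state(): the state, without advancing time (a new reading comes with each control period).
- imaging.capture(name): name is "scene" or "top"; returns a dict with "img" (400x640x3 uint8, red, green, blue), "z_map" (400x640 float32, m along the optical axis (not along the pixel's ray), 0 where there is no reading), "vfov" (degrees; the focal length in pixels is half the picture's height over the tangent of half this angle, whatever the lens; pixels are square), "cx", "cy" (the principal point, pixels), "extrinsics" (4x4, takes a point from camera to world coordinates). Camera axes: x right, y down, z forward; pixel columns grow to the right and rows downward; lengths in m; the calibration is good to about 2 mm. A picture is of the moment at which its call begins.
- close_job(): hands the job in, once; it reports no verdict.
The state is a dict: "time_s": time; "joints": joint angles; "qd": joint speeds; "joint_torque": joint torques, N m; "tcp_pos": TCP position; "eef_rot": TCP orientation; "contact_force": force on the tool from outside, world axes, zero at the start; "moment": the same for the moment, N m; "gripper_width": finger opening in m.
Only numpy, scipy, OpenCV 4.12 (cv2) and the standard library are available. Lean on these libraries where they do the work, as an engineer would, in place of code of your own. Each camera call takes 0.05 s, during which the arm holds its last target.

## Working session

There is one attempt and no reset: what is moved stays moved. The work goes in short steps, Python scripts to look and compute and a tool call to move; the robot and the scene stay as the last step left them, time stands still between calls to the robot, and variables do not carry over. Pictures are saved under pics/ and viewed, and the job is handed in when it is done.

Besides the shell and the picture viewer there is one more tool, called after "Emit:" as name(argument=value, ...) on one line, values as JSON. step_arm: Moves the arm, as the interface text tells. Its arguments: {"type":"object","properties":{"commands":{"type":"array","items":{"type":"array"}},"gripper":{"type":"number"},"grip_force":{"type":"number"}},"required":["commands"]}

```bash
mkdir -p pics; ls
cat > h.py <<'E'
from plant import r, imaging, close_job
import numpy as np, cv2
def cap(n):
    d=imaging.capture(n); return d
def world(d,u,v,z=None):
    f=200/np.tan(np.radians(d["vfov"])/2)
    E=np.array(d["extrinsics"])
    ray=np.array([(u-d["cx"])/f,(v-d["cy"])/f,1.0])
    if z is None:
        return E[:3,:3]@(ray*d["z_map"][int(round(v)),int(round(u))])+E[:3,3]
    w=E[:3,:3]@ray; t=(z-E[2,3])/w[2]
    return E[:3,3]+t*w
def cloud(d):
    f=200/np.tan(np.radians(d["vfov"])/2)
    E=np.array(d["extrinsics"])
    v,u=np.mgrid[0:400,0:640]; z=d["z_map"]
    p=np.stack([(u-d["cx"])/f*z,(v-d["cy"])/f*z,z],-1)
    return p@E[:3,:3].T+E[:3,3]
def save(d,n,box=None,s=1):
    im=d["img"][:,:,::-1]
    if box: im=im[box[1]:box[3],box[0]:box[2]]
    cv2.imwrite("pics/"+n,cv2.resize(im,None,fx=s,fy=s,interpolation=cv2.INTER_CUBIC))
E
python3 - <<'E'
from h import *
np.set_printoptions(precision=4,suppress=True)
for n in ("scene","top"):
    d=cap(n); save(d,n+"0.png",None,1.25); print(n,d["vfov"],d["cx"],d["cy"]); print(np.array(d["extrinsics"]))
print(r.get_state(), r.grip_depth)
E
```

```text
pics
scene 42.26524425274938 313.5467176160598 197.59157335031585
[[ 0.4576  0.5178 -0.7228  1.523 ]
 [ 0.889  -0.2843  0.3591 -0.4879]
 [-0.0196 -0.8069 -0.5904  0.8217]
 [ 0.      0.      0.      1.    ]]
top 44.33236647088077 320.6441977004329 200.08391766715226
[[-0.0023 -0.9982  0.0594  0.5095]
 [-0.9999  0.0032  0.0162 -0.0288]
 [-0.0164 -0.0594 -0.9981  1.1037]
 [ 0.      0.      0.      1.    ]]
{'time_s': 0.1, 'joints': array([ 85.263 ,  20.5851,   0.6394,  -0.0175, -70.1359, -16.5078]), 'qd': array([-0.0975, -0.0439,  0.1049, -0.0066, -0.0989,  0.0234]), 'joint_torque': array([ -0.0014, -58.4165,  29.3755,   7.0156,   0.0102,  -0.    ]), 'tcp_pos': array([0.2444, 0.6287, 0.2257]), 'eef_rot': array([179.917 ,  -0.0074, -21.2507]), 'contact_force': array([-0.367 , -0.9845, -0.0479]), 'moment': array([-0.014 ,  0.0318,  0.002 ]), 'gripper_width': 0.08751987130362923} 0.0188
```

View pics/top0.png

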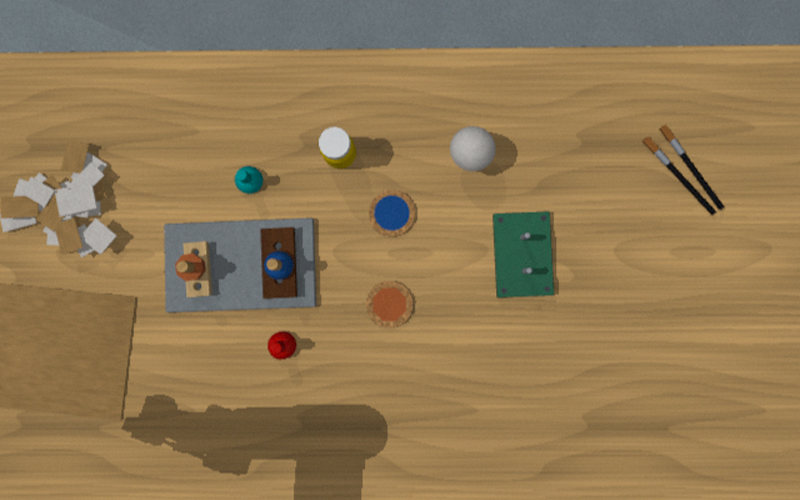

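View pics/scene0.png

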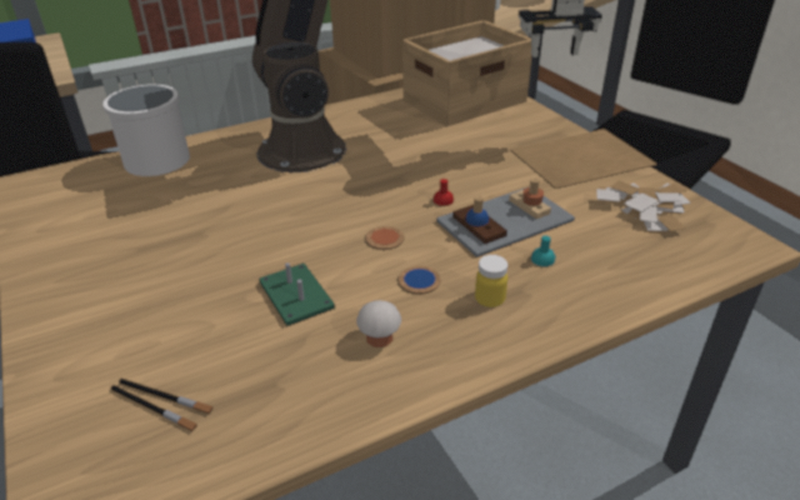

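Candidates for the cap_former (top0 pixels): blue dome with pale knob on the dark plate (278,264), all-teal one (249,179), all-red one (282,345). By the description it is the blue one with the pale knob; the terracotta block on the pale plate (190,267) is the stem_former. I'll check this with close crops.

Run:
```python
from h import *
np.set_printoptions(precision=4,suppress=True)
d=cap("top"); np.save("top.npy",d,allow_pickle=True)
save(d,"c1.png",(125,165,260,255),5.9)
save(d,"c2.png",(285,140,450,250),4.8)
s=cap("scene"); np.save("scene.npy",s,allow_pickle=True)
save(s,"c3.png",(340,130,470,210),6)
c=cloud(d)
for z0,n in ((0,'table'),):
    for u,v in ((300,300),(500,100),(350,100)): print(c[v,u])
```

```text
[ 0.3521  0.0359 -0.0029]
[ 0.8015 -0.4183 -0.0014]
[ 0.8033 -0.0782  0.0002]
```

View pics/c1.png

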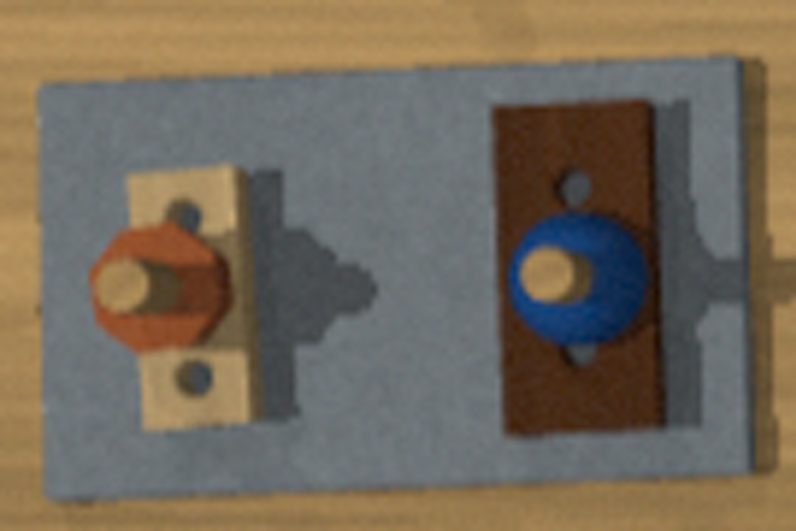

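View pics/c2.png

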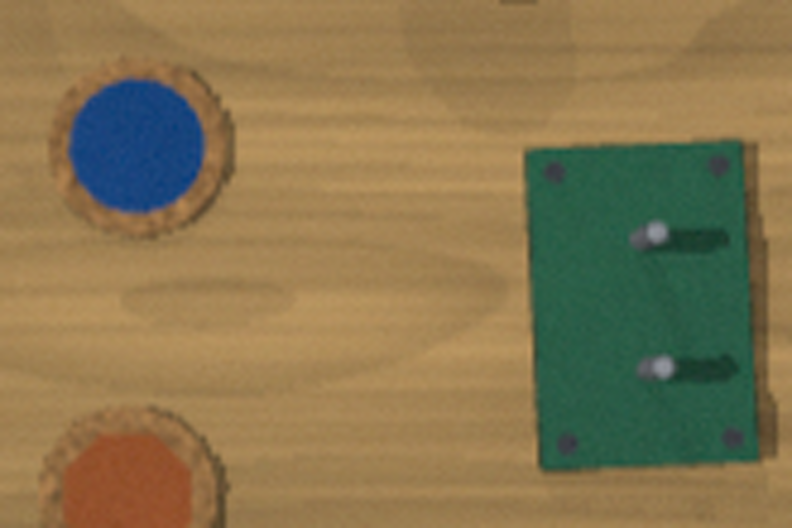

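View pics/c3.png

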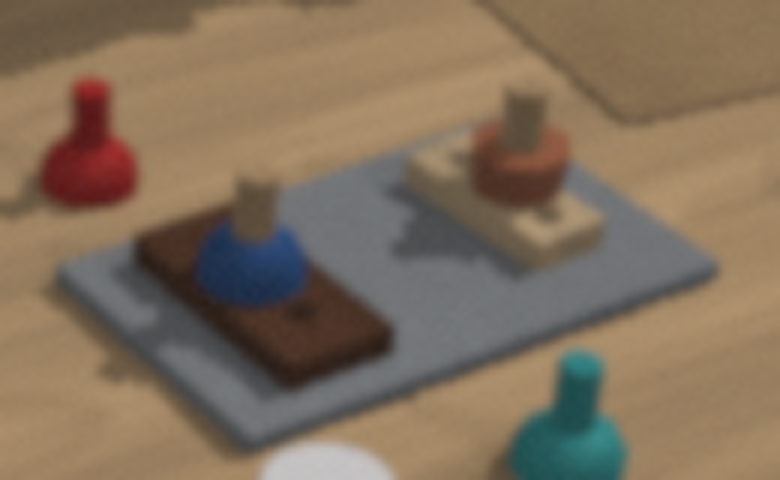

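The crops show: blue dome with a pale knob on the dark plate (knob top at c1 pixel 548,274), terracotta octagon with a pale knob on the pale plate (121,287). So the choice is confirmed, and the red and teal ones are decoys. Next I'll measure.

Run:
```python
from h import *
np.set_printoptions(precision=4,suppress=True)
d=np.load("top.npy",allow_pickle=True).item()
s=np.load("scene.npy",allow_pickle=True).item()
def P(x,y,off,k): return off[0]+(x+.5)/k-.5, off[1]+(y+.5)/k-.5
A=((125,165),5.9);B=((285,140),4.8);C=((340,130),6)
def show(n,x,y,q,z,dd=d):
    u,v=P(x,y,*q); print(n,(round(u,1),round(v,1)),world(dd,u,v,z)[:3], 'depthz',world(dd,u,v)[2])
show('tknob',121,287,A,.084); show('bknob',548,274,A,.084)
show('tknobS',525,92,C,.084,s); show('bknobS',258,176,C,.084,s)
for p in ((127,178),(235,166),(248,420),(146,431)): show('narrow',*p,A,.028)
for p in ((184,216),(195,378)): show('nhole',*p,A,.028)
for p in ((493,106),(649,100),(662,427),(505,434)): show('wide',*p,A,.028)
for p in ((575,187),(581,350)): show('whole',*p,A,.028)
for p in ((40,87),(740,59),(752,470),(46,498)): show('board',*p,A,.012)
for p in ((656,233),(662,368)): show('pin',*p,B,.058)
for p in ((526,150),(741,142),(757,460),(541,469)): show('jig',*p,B,.014)
hsv=cv2.cvtColor(d["img"],cv2.COLOR_RGB2HSV)
def comps(dd,lo,hi,z,n):
    m=cv2.inRange(cv2.cvtColor(dd["img"],cv2.COLOR_RGB2HSV),lo,hi)
    k,l,st,ce=cv2.connectedComponentsWithStats(m)
    for i in range(1,k):
        if st[i,4]>80: print(n,st[i],ce[i],world(dd,*ce[i],z))
for dd in (d,s):
    comps(dd,(105,150,60),(125,255,255),.006,'blue'); comps(dd,(3,140,80),(11,255,255),.006,'terra')
u,v=336/1.25,142/1.25; print('jar',world(d,268,114,.085)); print('toad',world(d,378,119,.06))
```

```text
tknob (145.1, 213.2) [0.5439 0.3548 0.084 ] depthz 0.08380014750306519
bknob (217.5, 211.0) [0.5481 0.2031 0.084 ] depthz 0.08538824803863676
tknobS (427.1, 144.9) [0.5513 0.3512 0.084 ] depthz 0.08524279996833994
bknobS (382.6, 158.9) [0.553 0.203 0.084] depthz 0.0861553079513393
narrow (146.1, 194.8) [0.5866 0.3744 0.028 ] depthz 0.02639103396209741
narrow (164.4, 192.7) [0.591  0.3338 0.028 ] depthz 0.026688742173342828
narrow (166.6, 235.8) [0.4961 0.3274 0.028 ] depthz 0.025428543746302434
narrow (149.3, 237.6) [0.4921 0.3655 0.028 ] depthz 0.01299354194147373
nhole (155.8, 201.2) [0.5723 0.3527 0.028 ] depthz 0.01046154390130738
nhole (157.6, 228.7) [0.5118 0.3475 0.028 ] depthz 0.007604565834522514
wide (208.1, 182.6) [0.6132 0.2371 0.028 ] depthz 0.02849612206592944
wide (234.6, 181.5) [0.6152 0.1786 0.028 ] depthz 0.012018950718033494
wide (236.8, 237.0) [0.4932 0.1727 0.028 ] depthz 0.018650359668542338
wide (210.2, 238.1) [0.4907 0.2312 0.028 ] depthz 0.02519870348330633
whole (222.0, 196.3) [0.5827 0.206  0.028 ] depthz 0.011071164363785968
whole (223.1, 223.9) [0.5219 0.
[... 547 characters left out ...]
5
jig (439.0, 169.2) [ 0.6424 -0.2743  0.014 ] depthz 0.00036876506930316744
jig (442.3, 235.4) [ 0.4954 -0.2792  0.014 ] depthz 0.014541197529833738
jig (397.3, 237.3) [ 0.4915 -0.1802  0.014 ] depthz 0.004482854405458925
blue [300 157  27  27 574] [313.0592 169.8606] [0.643 0.006 0.006]
blue [211 201  23  22 269] [223.8773 212.0818] [0.5486 0.2064 0.006 ]
terra [141 203  22  21 226] [152.9336 213.2434] [0.5464 0.3664 0.006 ]
terra [298 231  27  26 522] [311.2778 243.092 ] [0.4789 0.0102 0.006 ]
blue [  0  16  27  18 417] [12.5012 25.1559] [-1.5321 -0.6547  0.006 ]
blue [325 217  22  12 211] [335.3791 222.5071] [0.6445 0.0078 0.006 ]
jar [0.752  0.0982 0.085 ]
toad [ 0.7457 -0.1353  0.06  ]
```

```bash
cat >> h.py <<'E'
def go(x,y,z,yaw):
    """tool-axis delta (mm), twist after which; translation given in axes AFTER the twist is done first"""
    st=r.get_state(); a=np.radians(yaw)
    p=(np.array([x,y,z])-st["tcp_pos"])*1000
    tx=p[0]*np.cos(a)+p[1]*np.sin(a); ty=p[0]*np.sin(a)-p[1]*np.cos(a)
    print("twist first",round(st["eef_rot"][2]*-1*-1-yaw,2),"then xyz mm",np.round([tx,ty,-p[2]],1),"yaw now",st["eef_rot"][2].round(2),"t",st["time_s"])
E
python3 -c "
from h import *
go(.5495,.203,.20,2.7)"
```

```text
twist first -23.95 then xyz mm [284.6 439.7  26. ] yaw now -21.25 t 0.2
```

Emit:
step_arm(commands=[[[0,0,0],-8],[[0,0,0],-8],[[0,0,0],-8],[[23.7,36.6,2],0],[[23.7,36.6,2],0],[[23.7,36.6,2],0],[[23.7,36.6,2],0],[[23.7,36.6,2],0],[[23.7,36.6,2],0],[[23.7,36.6,2],0],[[23.7,36.6,2],0],[[23.7,36.6,2],0],[[23.7,36.6,2],0],[[23.7,36.6,3],0],[[23.7,36.6,3],0],[[0,0,0],0],[[0,0,0],0]], gripper=0.4, grip_force=20)

```text
time_s: 2.33
tcp_pos: [0.5497, 0.2039, 0.2004]
eef_rot: [180.0, 0.0, 2.7]
contact_force: [0.6, -0.1, 0.3]
gripper_width: 0.0528
```

Emit:
step_arm(commands=[[[0,0,30],0],[[0,0,30],0],[[0,0,30],0],[[0,0,15],0],[[0,0,0],0]])

```text
time_s: 2.95
tcp_pos: [0.5492, 0.2044, 0.095]
eef_rot: [179.9, 0.1, 2.8]
contact_force: [0.3, -0.6, 1.0]
gripper_width: 0.0529
```

Run:
```python
from h import *
s=cap("scene"); save(s,"s1.png",(340,80,470,210),4.5)
d=cap("top"); save(d,"t1.png",(160,155,290,255),5)
```

```text
(no output)
```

View pics/s1.png

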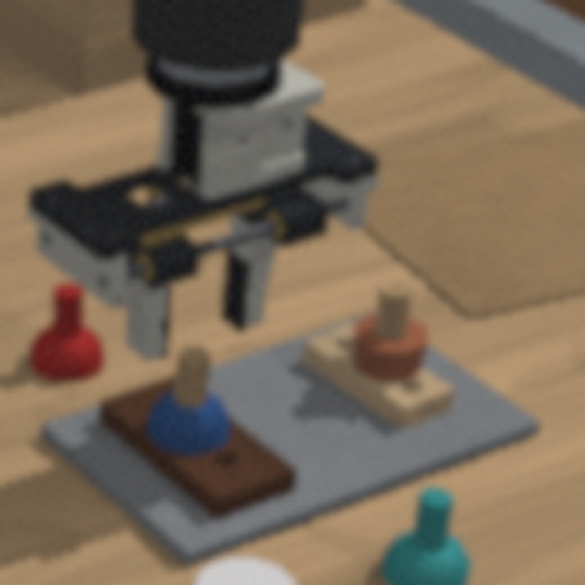

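View pics/t1.png

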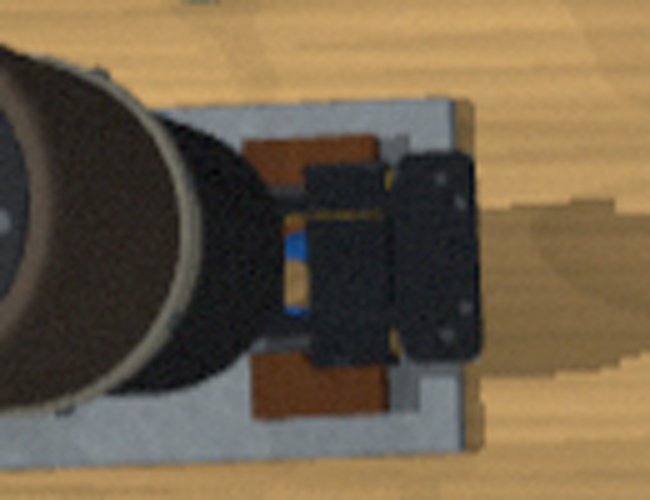

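Emit:
step_arm(commands=[[[0,0,20],0],[[0,0,19],0],[[0,0,0],0]])

```text
time_s: 3.42
tcp_pos: [0.5496, 0.204, 0.0566]
eef_rot: [180.0, 0.0, 2.8]
contact_force: [1.0, -0.3, 0.8]
gripper_width: 0.0523
```

Emit:
step_arm(commands=[[[0,0,0],0],[[0,0,0],0],[[0,0,0],0],[[0,0,0],0],[[0,0,0],0]], gripper=1)

```text
time_s: 4.05
tcp_pos: [0.55, 0.2042, 0.0569]
eef_rot: [-180.0, -0.0, 2.8]
contact_force: [-1.3, 0.0, 3.2]
gripper_width: 0.0197
```

Emit:
step_arm(commands=[[[0,0,-10],0],[[0,0,-20],0],[[0,0,-30],0],[[0,0,-30],0],[[0,0,0],0]])

```text
time_s: 4.68
tcp_pos: [0.5511, 0.2049, 0.1496]
eef_rot: [-179.9, -0.2, 2.8]
contact_force: [-0.2, 0.3, -2.0]
gripper_width: 0.0192
```

Run:
```python
from h import *
go(.643,.007,.15,2.7)
s=cap("scene"); save(s,"s2.png",(340,60,470,210),4)
```

```text
twist first 0.08 then xyz mm [ 82.5 202.   -0.4] yaw now 2.78 t 4.675
```

View pics/s2.png

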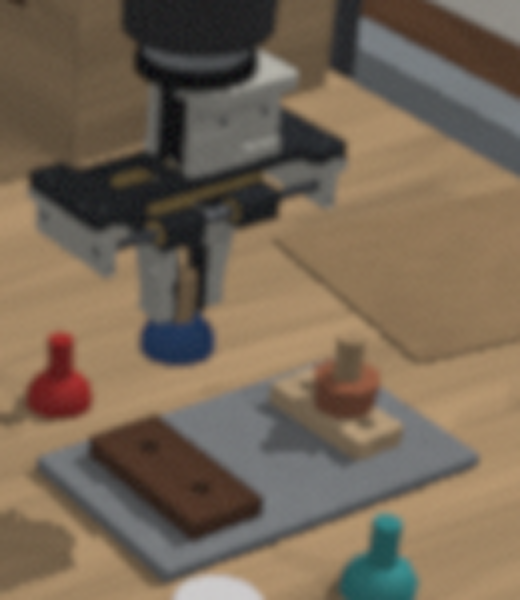

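Emit:
step_arm(commands=[[[10,25,0],0],[[14.6,35.4,0],0],[[14.6,35.4,0],0],[[14.6,35.4,0],0],[[14.6,35.4,0],0],[[14.6,35.4,0],0],[[0,0,20],0],[[0,0,30],0],[[0,0,0],0],[[0,0,0],0]])

```text
time_s: 5.98
tcp_pos: [0.6426, 0.0063, 0.0969]
eef_rot: [180.0, 0.0, 2.8]
contact_force: [0.2, 0.5, -0.8]
gripper_width: 0.0191
```

Run:
```python
from h import *
go(.6435,.007,.0365,2.7)
s=cap("scene"); save(s,"s3.png",(270,140,400,270),4.5)
```

```text
twist first 0.08 then xyz mm [ 0.9 -0.6 60.4] yaw now 2.78 t 5.975
```

View pics/s3.png

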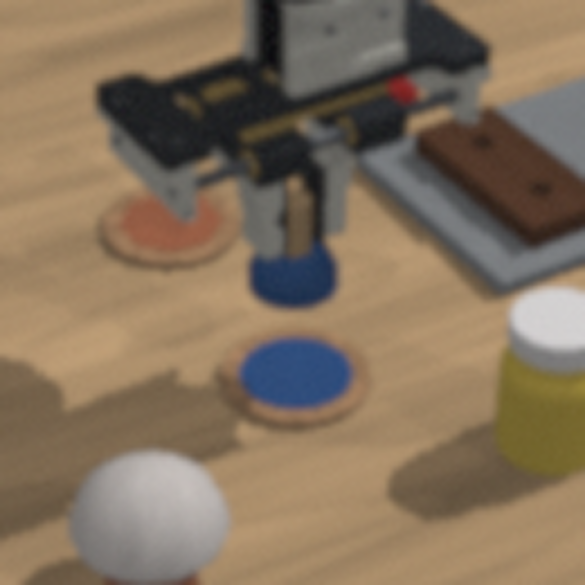

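Run:
```python
from h import *
s=cap("scene")
f=lambda x,y,z:print(world(s,270+(x+.5)/4.5-.5,140+(y+.5)/4.5-.5,z))
f(293.5,278,.068); f(297,373,.006)
```

```text
[0.63919514 0.00881505 0.068     ]
[0.64475242 0.0082787  0.006     ]
```

Emit:
step_arm(commands=[[[2,0,20],0],[[2,0,20],0],[[0,0,12],0],[[0,0,6],0],[[0,0,3],0],[[0,0,0],0],[[0,0,0],0]])

```text
time_s: 6.95
tcp_pos: [0.6467, 0.0066, 0.0361]
eef_rot: [-180.0, -0.1, 2.8]
contact_force: [-0.4, -0.1, -2.0]
gripper_width: 0.0192
```

Emit:
step_arm(commands=[[[0,0,1],0],[[0,0,0.7],0],[[0,0,0],0]])

```text
time_s: 7.32
tcp_pos: [0.6467, 0.0066, 0.035]
eef_rot: [180.0, -0.1, 2.8]
contact_force: [-2.0, -0.1, 6.2]
gripper_width: 0.0195
```

Run:
```python
from h import *
s=cap("scene"); save(s,"s4.png",(290,170,380,260),6.5); save(cap("top"),"t4.png",(270,130,370,205),7)
```

```text
(no output)
```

View pics/s4.png

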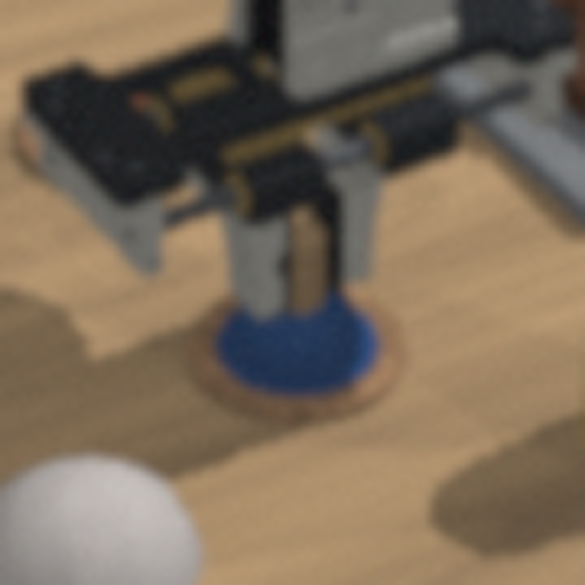

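View pics/t4.png

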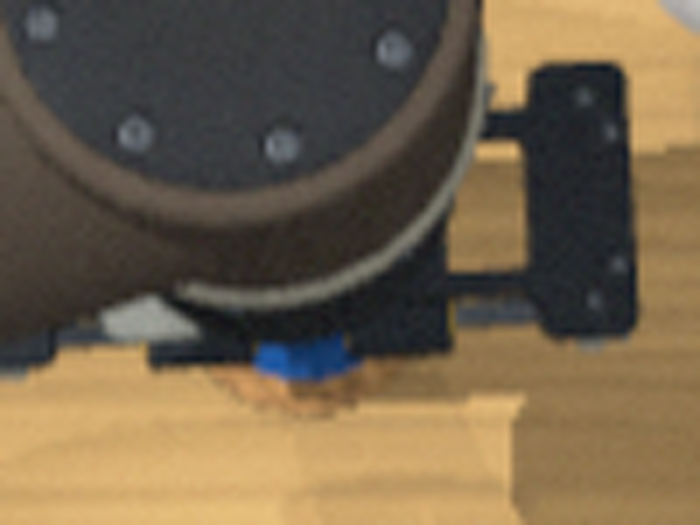

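Emit:
step_arm(commands=[[[0,0,0],0],[[0,0,0],0],[[0,0,0],0],[[0,0,-10],0],[[0,0,-25],0],[[0,0,-30],0],[[0,0,-30],0],[[0,-30,-20],0],[[-10,-40,0],0],[[-20,-40,0],0],[[-20,-40,0],0],[[-20,-40,0],0],[[0,0,0],0]], gripper=0.45)

```text
time_s: 9.05
tcp_pos: [0.5664, 0.1953, 0.1499]
eef_rot: [-180.0, -0.1, 3.0]
contact_force: [0.7, 0.1, 0.5]
gripper_width: 0.0483
```

Run:
```python
from h import *
s=cap("scene"); save(s,"s5.png",(290,170,380,260),6.5); save(cap("top"),"t5.png",(270,130,370,205),7)
```

```text
(no output)
```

View pics/s5.png

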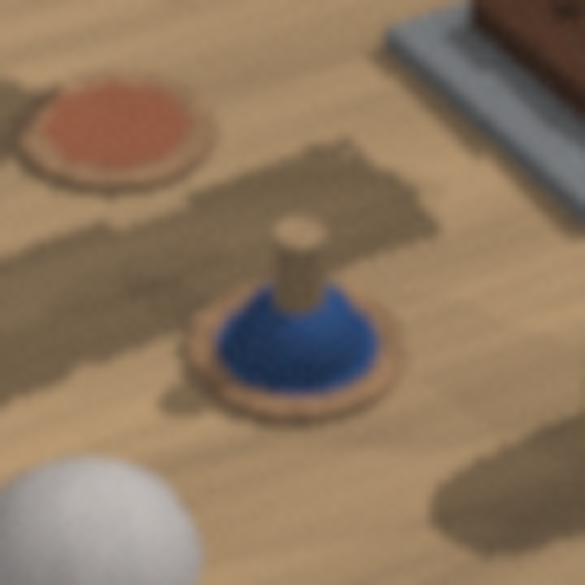

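View pics/t5.png

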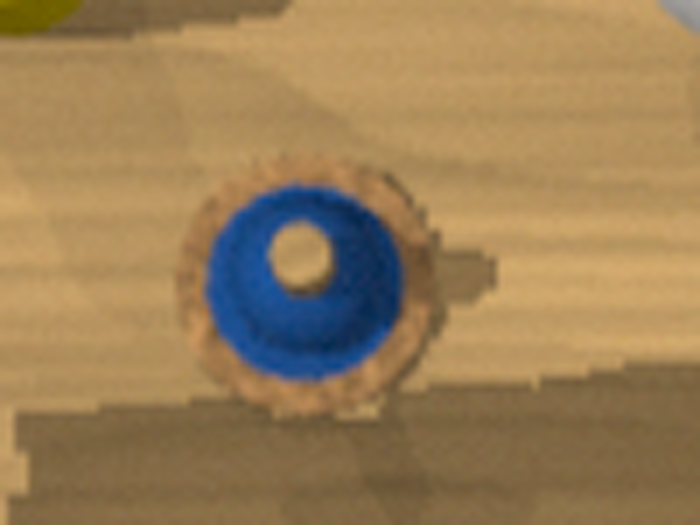

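Run:
```python
from h import *
np.set_printoptions(precision=4,suppress=True)
s=cap("scene");d=cap("top")
print(world(d,270+302.5/7-.5,130+257.5/7-.5,.062),world(d,270+305.5/7-.5,130+283.5/7-.5,.006))
print(world(s,290+300.5/6.5-.5,170+231.5/6.5-.5,.062),world(s,335.4,222.5,.006))
go(.553,.205,.04,2.7)
save(d,"t6.png",(195,170,255,250),7);save(s,"s6.png",(360,120,440,200),7)
```

```text
[0.6439 0.005  0.062 ] [0.6427 0.0058 0.006 ]
[0.6465 0.0073 0.062 ] [0.6445 0.0078 0.006 ]
twist first 0.03 then xyz mm [-14.  -13.3 109.2] yaw now 2.73 t 9.25
```

View pics/s6.png

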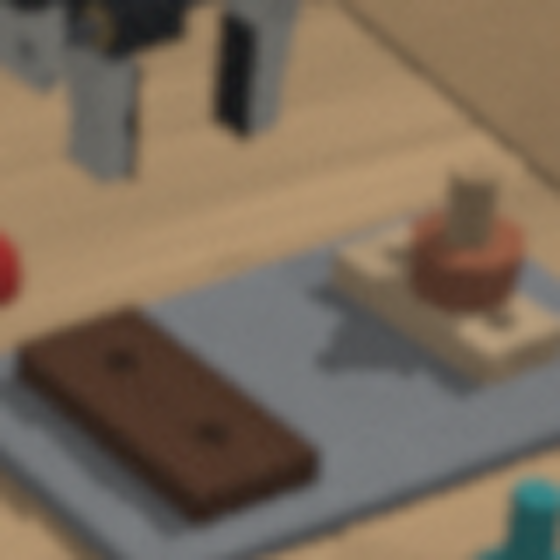

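Run:
```python
from h import *
np.set_printoptions(precision=4,suppress=True)
s=cap("scene");
f=lambda x,y,z:print(world(s,360+(x+.5)/7-.5,120+(y+.5)/7-.5,z))
f(122,358,.028); f(212,430,.028)
f(130,308,.028);f(20,362,.028);f(318,460,.028);f(195,508,.028)
```

```text
[0.5237 0.2077 0.028 ]
[0.5831 0.2105 0.028 ]
[0.4941 0.2307 0.028 ]
[0.5066 0.1708 0.028 ]
[0.6194 0.2343 0.028 ]
[0.6231 0.1758 0.028 ]
```

Emit:
step_arm(commands=[[[-7,-7,10],0],[[-7,-7,20],0],[[0,0,25],0],[[0,0,25],0],[[0,0,0],0],[[0,0,0],0]], gripper=0)

```text
time_s: 10.05
tcp_pos: [0.553, 0.2062, 0.0693]
eef_rot: [180.0, -0.0, 2.7]
contact_force: [0.7, -0.4, -0.6]
gripper_width: 0.0874
```

Run:
```python
from h import *
go(.553,.2065,.016,2.7)
s=cap("scene"); save(s,"s7.png",(340,90,450,200),5); save(cap("top"),"t7.png",(180,160,280,250),6)
```

```text
twist first 0.05 then xyz mm [ 0.  -0.3 53.3] yaw now 2.75 t 10.05
```

View pics/s7.png

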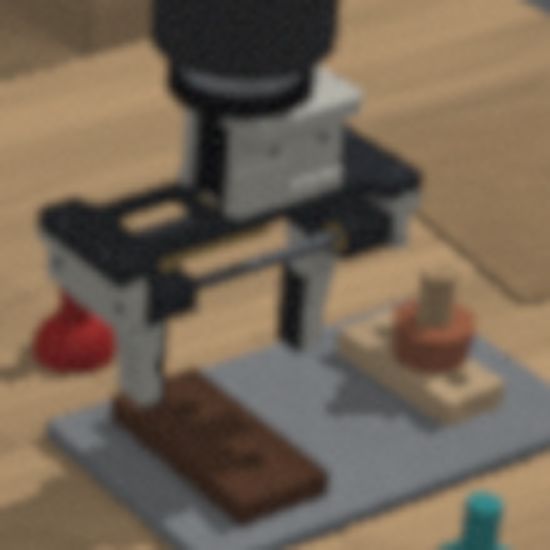

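View pics/t7.png

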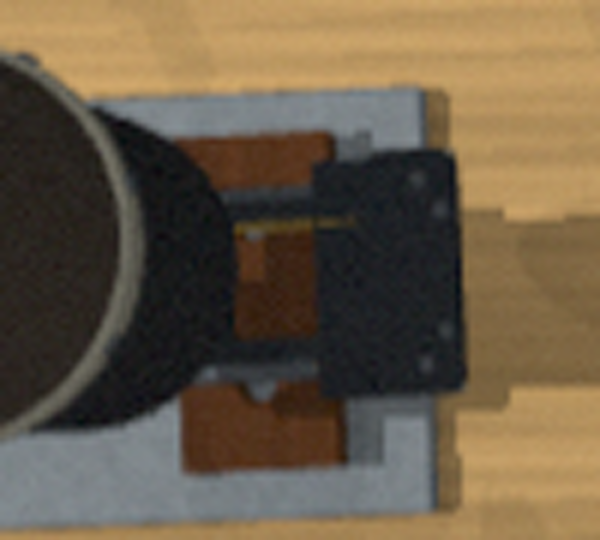

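Emit:
step_arm(commands=[[[0,0,20],0],[[0,0,18],0],[[0,0,10],0],[[0,0,5],0],[[0,0,0],0]])

```text
time_s: 10.78
tcp_pos: [0.5529, 0.2063, 0.0161]
eef_rot: [-180.0, -0.0, 2.8]
contact_force: [-0.3, -0.1, 0.5]
gripper_width: 0.0873
```

Emit:
step_arm(commands=[[[0,0,0],0],[[0,0,0],0],[[0,0,0],0],[[0,0,0],0],[[0,0,0],0]], gripper=1, grip_force=30)

```text
time_s: 11.4
tcp_pos: [0.5528, 0.2063, 0.016]
eef_rot: [-180.0, -0.0, 2.8]
contact_force: [0.1, -0.1, 2.7]
gripper_width: 0.0581
```

Emit:
step_arm(commands=[[[0,0,-10],0],[[0,0,-20],0],[[0,0,-30],0],[[0,0,-40],0],[[0,0,-30],0],[[0,0,0],0]])

```text
time_s: 12.15
tcp_pos: [0.5541, 0.2071, 0.1493]
eef_rot: [-179.8, -0.3, 2.8]
contact_force: [-0.3, 0.3, -1.2]
gripper_width: 0.0577
```

Run:
```python
from h import *
go(.567,-.227,.11,1.7)
s=cap("scene"); save(s,"s8.png",(340,60,450,200),4.2); save(cap("top"),"t8.png",(170,150,290,250),6)
```

```text
twist first 1.07 then xyz mm [  0.  434.3  39.3] yaw now 2.77 t 12.15
```

View pics/s8.png

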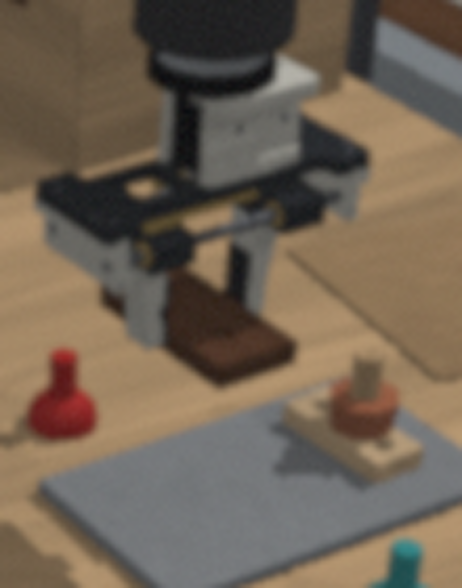

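View pics/t8.png

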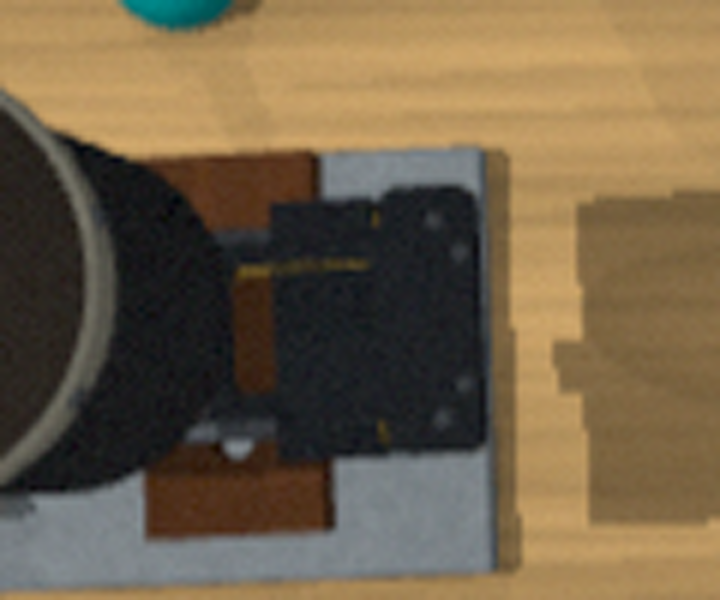

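Emit:
step_arm(commands=[[[0,18,0],1.07],[[0,36,0],0],[[0,38,0],0],[[0,38,0],0],[[0,38,0],0],[[0,38,0],0],[[0,38,0],0],[[0,38,0],0],[[0,38,0],0],[[0,38,0],0],[[0,38,0],0],[[0,38,0],0],[[0,0,20],0],[[0,0,30],0],[[0,0,15],0],[[0,0,0],0],[[0,0,0],0]])

```text
time_s: 14.38
tcp_pos: [0.5663, -0.2277, 0.0816]
eef_rot: [180.0, -0.0, 1.7]
contact_force: [0.3, -0.4, -0.8]
gripper_width: 0.0575
```

Run:
```python
from h import *
go(.567,-.227,.08,1.7)
s=cap("scene"); save(s,"s9.png",(190,150,310,270),5); save(cap("top"),"t9.png",(370,150,480,250),7)
```

```text
twist first 0.0 then xyz mm [ 0.7 -0.7  1.6] yaw now 1.7 t 14.375
```

View pics/s9.png

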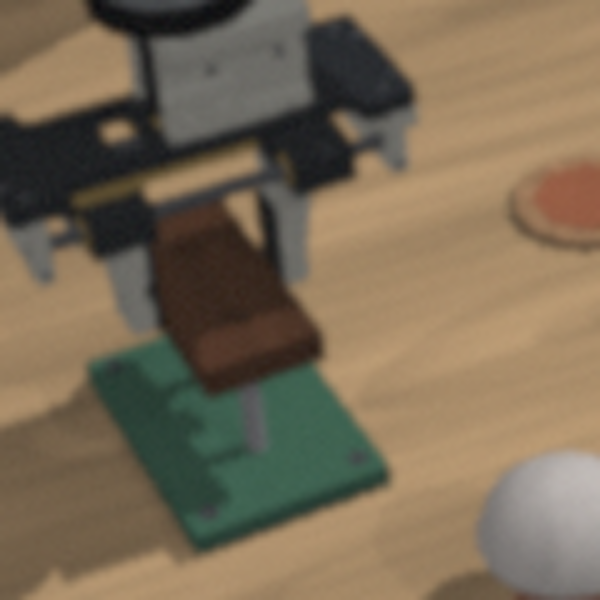

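View pics/t9.png

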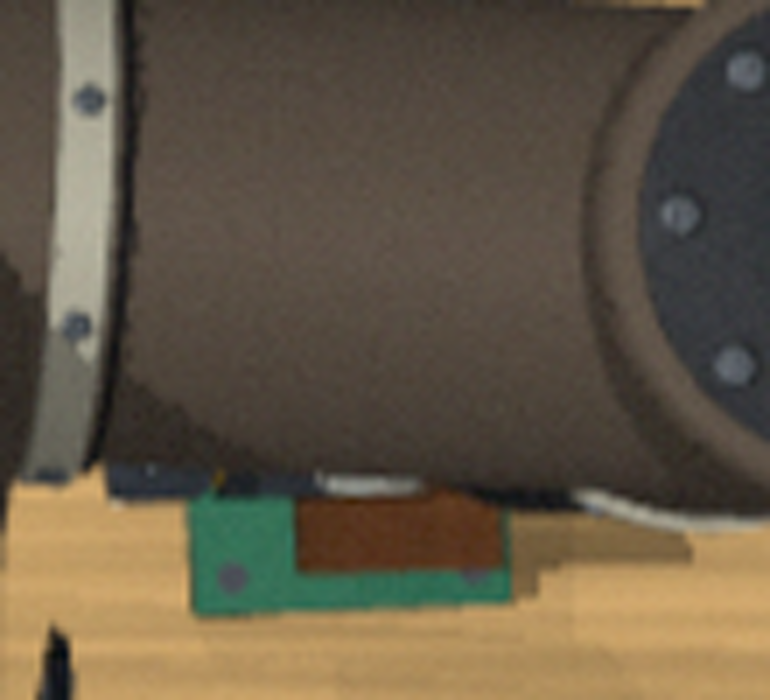

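Run:
```python
from h import *
np.set_printoptions(precision=4,suppress=True)
s=cap("scene"); d=cap("top")
s0=np.load("scene.npy",allow_pickle=True).item()
save(s0,"s0pin.png",(200,200,280,265),9)
save(s,"s9b.png",(220,180,260,245),9)
q=lambda x,y,z:print(world(d,370+(x+.5)/7-.5,150+(y+.5)/7-.5,z))
q(297,572,.0776);q(503,570,.0936)
```

```text
[ 0.505  -0.2019  0.0776]
[ 0.5055 -0.2593  0.0936]
```

View pics/s0pin.png

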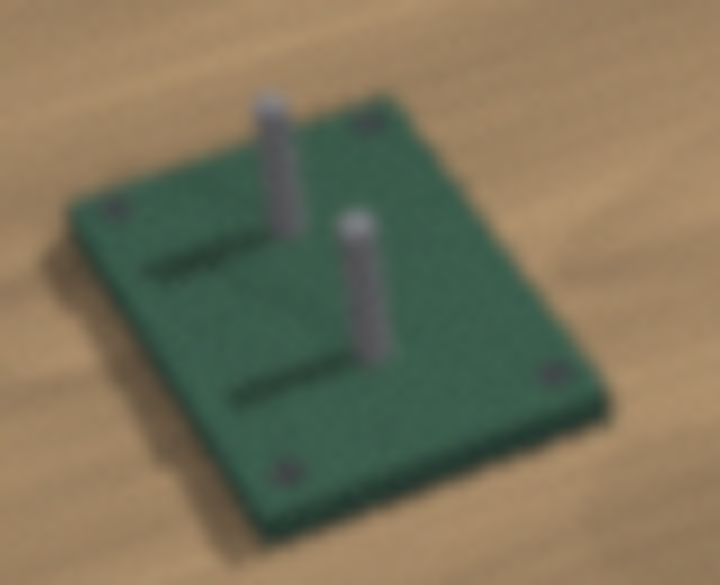

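View pics/s9b.png

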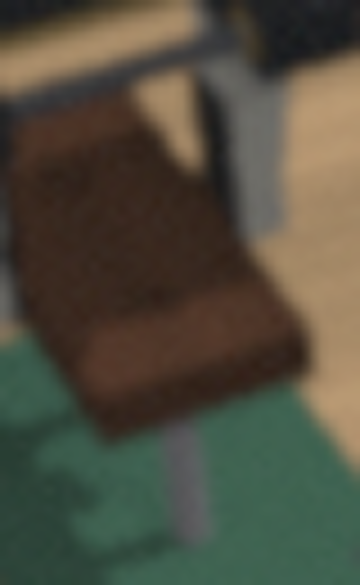

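Run:
```python
from h import *
np.set_printoptions(precision=4,suppress=True)
s=cap("scene")
q=lambda n,x,y,z,o:print(n,world(s,o[0]+(x+.5)/9-.5,o[1]+(y+.5)/9-.5,z))
q('pin',271,102,.058,(200,200));q('pin',357,219,.058,(200,200))
q('pinbase',286,232,.014,(200,200));q('pinbase',372,357,.014,(200,200))
q('bot',108,440,.0776,(220,180));q('bot',308,374,.0776,(220,180))
q('top',83,372,.0936,(220,180));q('top',311,325,.0936,(220,180))
```

```text
pin [ 0.5386 -0.2271  0.058 ]
pin [ 0.5969 -0.2244  0.058 ]
pinbase [ 0.5395 -0.2284  0.014 ]
pinbase [ 0.6004 -0.2263  0.014 ]
bot [ 0.6278 -0.2522  0.0776]
bot [ 0.6273 -0.198   0.0776]
top [ 0.6186 -0.2536  0.0936]
top [ 0.6284 -0.1961  0.0936]
```

Emit:
step_arm(commands=[[[0.7,-1,5],0],[[0,0,5],0],[[0,0,4],0],[[0,0,3],0],[[0,0,3],0],[[0,0,2],0],[[0,0,0],0]])

```text
time_s: 15.5
tcp_pos: [0.5664, -0.2266, 0.0587]
eef_rot: [-180.0, 0.0, 1.7]
contact_force: [-0.7, -0.9, -0.0]
gripper_width: 0.0577
```

Emit:
step_arm(commands=[[[0,0,3],0],[[0,0,3],0],[[0,0,3],0],[[0,0,3],0],[[0,0,0],0]])

```text
time_s: 16.12
tcp_pos: [0.5662, -0.2265, 0.0465]
eef_rot: [-180.0, 0.0, 1.7]
contact_force: [1.0, -0.7, -0.7]
gripper_width: 0.0574
```

Run:
```python
from h import *
print(r.get_state()["moment"])
s=cap("scene"); save(s,"s10.png",(205,160,295,260),6)
```

```text
[ 0.02470779 -0.00549041  0.01951275]
```

View pics/s10.png

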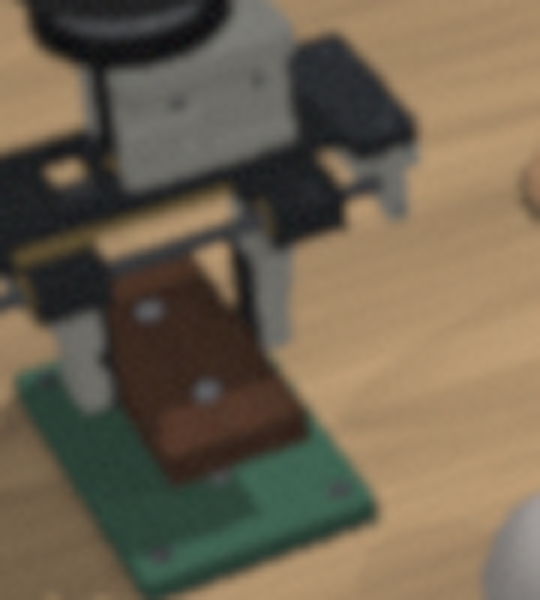

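Both pins show in the holes, at (149,310) and (207,390), with no contact force. I'll lower the rest of the way.

Emit:
step_arm(commands=[[[0,0,5],0],[[0,0,5],0],[[0,0,5],0],[[0,0,5],0],[[0,0,4],0],[[0,0,2],0],[[0,0,1],0],[[0,0,0],0]])

```text
time_s: 17.18
tcp_pos: [0.5665, -0.2266, 0.0199]
eef_rot: [180.0, -0.0, 1.7]
contact_force: [1.0, -0.3, -0.1]
gripper_width: 0.0581
```

Emit:
step_arm(commands=[[[0,0,1],0],[[0,0,0.7],0],[[0,0,0],0]])

```text
time_s: 17.55
tcp_pos: [0.5664, -0.2266, 0.0181]
eef_rot: [-180.0, 0.0, 1.7]
contact_force: [-0.6, -0.4, 0.1]
gripper_width: 0.0576
```

Emit:
step_arm(commands=[[[0,0,0],0],[[0,0,0],0],[[0,0,0],0],[[0,0,0],0],[[0,0,-10],0],[[0,0,-25],0],[[0,0,-35],0],[[0,0,-40],0],[[0,0,-30],0]], gripper=0)

```text
time_s: 18.68
tcp_pos: [0.5669, -0.2267, 0.161]
eef_rot: [180.0, -0.1, 1.7]
contact_force: [0.4, -0.2, -0.2]
gripper_width: 0.0876
```

Run:
```python
from h import *
go(.546,.353,.16,4.8)
s=cap("scene"); save(s,"s11.png",(205,160,295,260),6)
```

```text
twist first -3.1 then xyz mm [  27.7 -579.4    1. ] yaw now 1.7 t 18.675
```

View pics/s11.png

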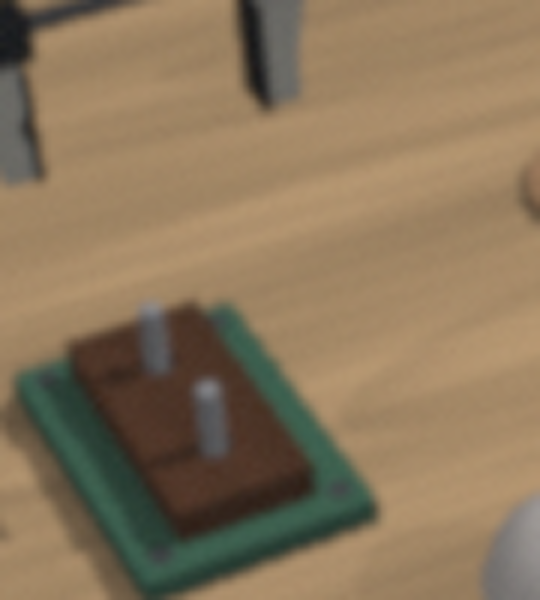

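Emit:
step_arm(commands=[[[0,-20,0],-3.1],[[2,-37,0],0],[[2,-37,0],0],[[2,-37,0],0],[[2,-37,0],0],[[2,-37,0],0],[[2,-37,0],0],[[2,-37,0],0],[[2,-37,0],0],[[2,-37,0],0],[[2,-37,0],0],[[2,-37,0],0],[[2,-37,0],0],[[2,-37,0],0],[[2,-37,0],0],[[1,-41,0],0],[[0,0,30],0],[[0,0,25],0],[[0,0,0],0],[[0,0,0],0]], gripper=0.45, grip_force=20)

```text
time_s: 21.22
tcp_pos: [0.5482, 0.3533, 0.1039]
eef_rot: [-180.0, -0.0, 4.8]
contact_force: [-0.7, 1.1, -0.9]
gripper_width: 0.0482
```

Run:
```python
from h import *
go(.546,.353,.056,4.8)
s=cap("scene"); save(s,"s12.png",(380,70,470,180),5)
```

```text
twist first 0.04 then xyz mm [-2.2  0.1 47.9] yaw now 4.84 t 21.225
```

View pics/s12.png

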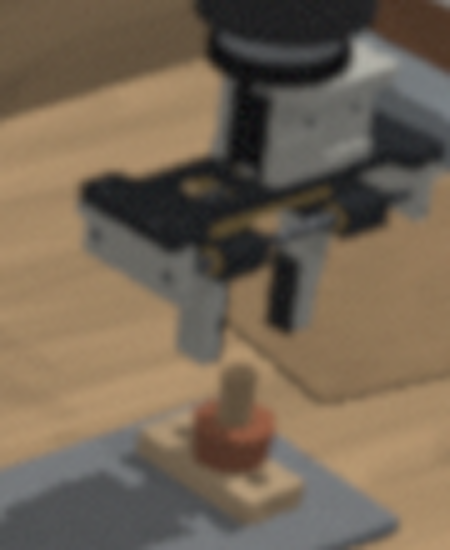

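Emit:
step_arm(commands=[[[-2,0,20],0],[[0,0,20],0],[[0,0,7],0],[[0,0,0],0]])

```text
time_s: 21.78
tcp_pos: [0.5464, 0.3529, 0.0567]
eef_rot: [-180.0, -0.0, 4.8]
contact_force: [-0.2, 0.6, 0.5]
gripper_width: 0.0483
```

Emit:
step_arm(commands=[[[0,0,0],0],[[0,0,0],0],[[0,0,0],0],[[0,0,0],0],[[0,0,0],0]], gripper=1)

```text
time_s: 22.4
tcp_pos: [0.5464, 0.353, 0.0566]
eef_rot: [-180.0, -0.0, 4.8]
contact_force: [-0.4, 0.3, 2.8]
gripper_width: 0.0199
```

Emit:
step_arm(commands=[[[0,0,-10],0],[[0,0,-20],0],[[0,0,-30],0],[[0,0,-40],0],[[0,0,0],0]])

```text
time_s: 23.02
tcp_pos: [0.5477, 0.354, 0.1604]
eef_rot: [-179.8, -0.3, 4.8]
contact_force: [0.3, 1.0, -1.2]
gripper_width: 0.0196
```

Run:
```python
from h import *
go(.480,.011,.1,4.8)
s=cap("scene"); save(s,"s13.png",(380,50,470,180),4.5);s0=np.load("scene.npy",allow_pickle=True).item()
save(s0,"s0pad.png",(280,160,340,210),10)
```

```text
twist first 0.01 then xyz mm [-96.2 336.1  60.4] yaw now 4.81 t 23.025
```

View pics/s13.png

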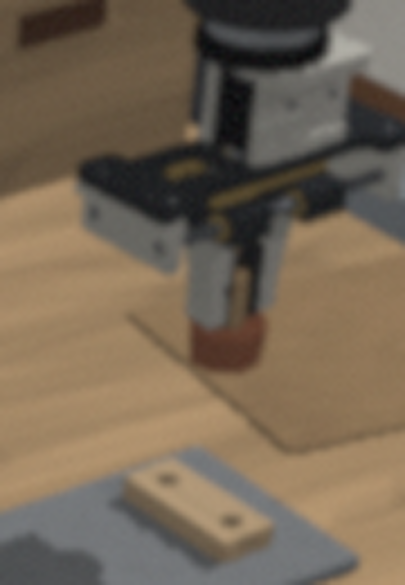

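View pics/s0pad.png

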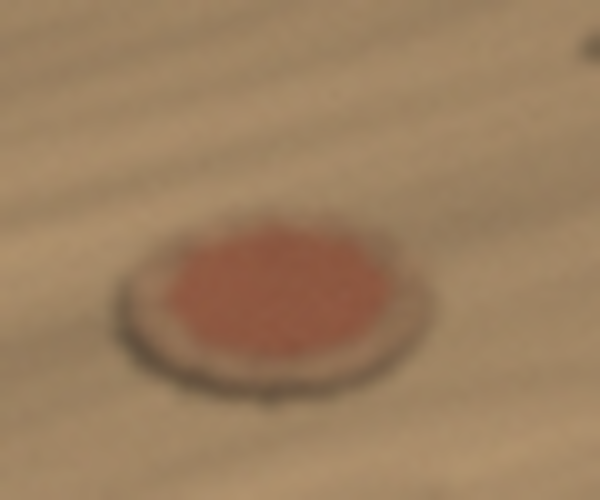

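Emit:
step_arm(commands=[[[-6,17,0],0],[[-9,32,0],0],[[-9,32,0],0],[[-9,32,0],0],[[-9,32,0],0],[[-9,32,0],0],[[-9,32,0],0],[[-9,32,0],0],[[-9,32,0],0],[[-9,32,0],0],[[-9,31,0],0],[[0,0,25],0],[[0,0,35],0],[[0,0,0],0],[[0,0,0],0]])

```text
time_s: 24.95
tcp_pos: [0.4785, 0.0096, 0.0967]
eef_rot: [180.0, 0.0, 4.8]
contact_force: [1.2, 0.4, -1.6]
gripper_width: 0.0197
```

Run:
```python
from h import *
np.set_printoptions(precision=4,suppress=True)
go(.480,.011,.0347,4.8)
s=cap("scene"); save(s,"s14.png",(270,110,350,210),6)
print(world(s,280+278.5/10-.5,160+292.5/10-.5,.006))
```

```text
twist first 0.0 then xyz mm [ 1.6 -1.2 62. ] yaw now 4.8 t 24.95
[0.4798 0.012  0.006 ]
```

View pics/s14.png

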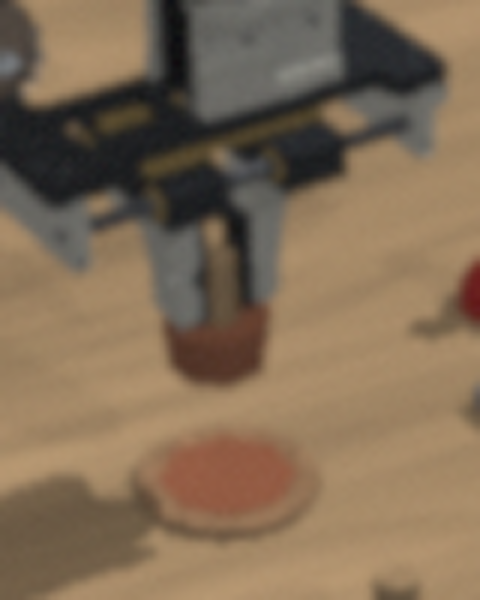

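Run:
```python
from h import *
np.set_printoptions(precision=4,suppress=True)
s=cap("scene")
print(world(s,270+217.5/6-.5,110+355.5/6-.5,.068),world(s,270+228.5/6-.5,110+473/6-.5,.006))
```

```text
[0.4742 0.0119 0.068 ] [0.4783 0.0135 0.006 ]
```

Emit:
step_arm(commands=[[[2.5,-1.2,20],0],[[0,0,20],0],[[0,0,12],0],[[0,0,6],0],[[0,0,2.5],0],[[0,0,1.5],0],[[0,0,0],0]])

```text
time_s: 25.92
tcp_pos: [0.4812, 0.0114, 0.0345]
eef_rot: [-180.0, -0.0, 4.8]
contact_force: [0.4, -0.5, 0.2]
gripper_width: 0.0194
```

Emit:
step_arm(commands=[[[0,0,0.7],0],[[0,0,0],0],[[0,0,0],0]])

```text
time_s: 26.3
tcp_pos: [0.4813, 0.0114, 0.0345]
eef_rot: [-180.0, -0.1, 4.8]
contact_force: [-3.4, 0.8, 9.1]
gripper_width: 0.0195
```

Emit:
step_arm(commands=[[[0,0,0],0],[[0,0,0],0],[[0,0,0],0],[[0,0,-10],0],[[0,0,-25],0],[[0,0,-30],0],[[0,0,-30],0],[[0,-30,-20],0],[[10,-34,0],0],[[10,-34,0],0],[[10,-34,0],0],[[10,-34,0],0],[[10,-34,0],0],[[10,-34,0],0],[[0,0,0],0],[[0,0,0],0]], gripper=0.45)

```text
time_s: 28.3
tcp_pos: [0.5208, 0.2492, 0.1486]
eef_rot: [180.0, 0.0, 4.8]
contact_force: [-0.4, 0.1, -0.2]
gripper_width: 0.0481
```

Run:
```python
from h import *
np.set_printoptions(precision=4,suppress=True)
go(.542,.351,.08,4.8)
s=cap("scene"); save(s,"s15.png",(270,140,350,210),8); d=cap("top");save(d,"t15.png",(280,200,350,270),8)
save(s,"s15b.png",(390,115,460,180),8);save(d,"t15b.png",(130,180,190,250),8)
```

```text
twist first -0.0 then xyz mm [ 29.6 -99.7  68.6] yaw now 4.8 t 28.3
```

View pics/s15.png

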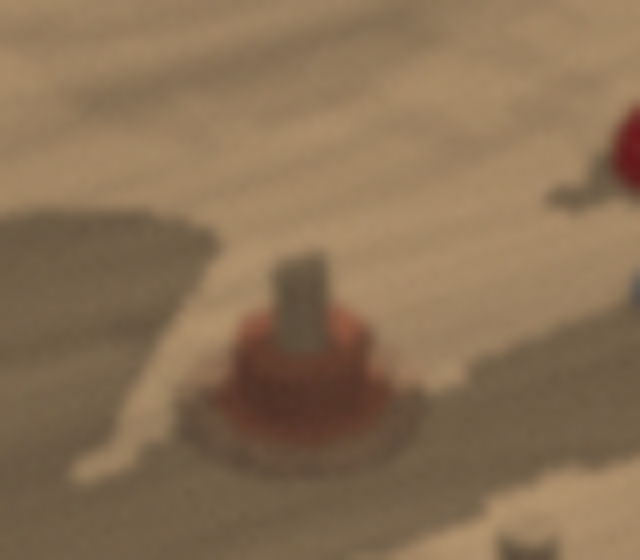

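View pics/t15.png

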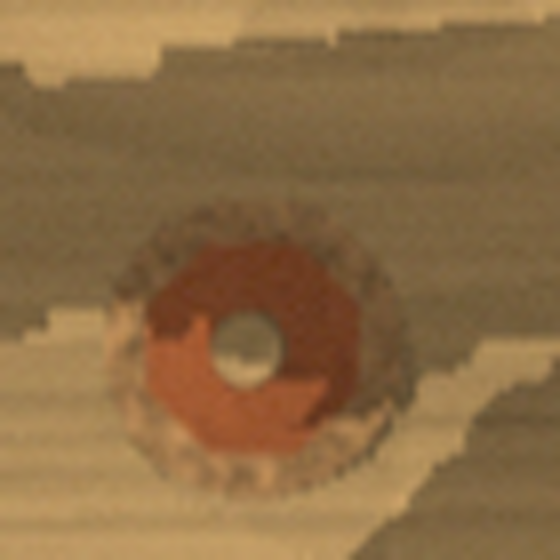

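View pics/s15b.png

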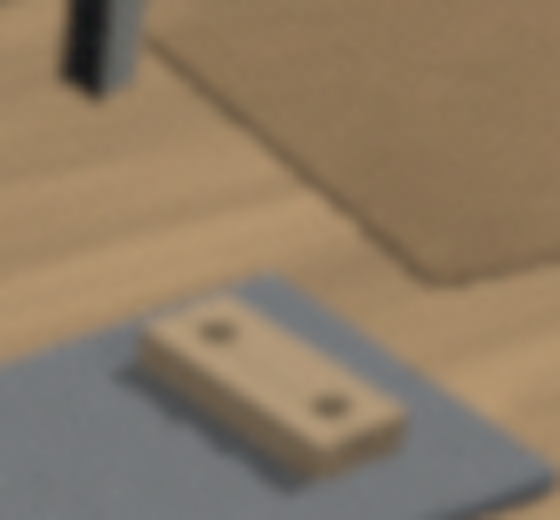

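View pics/t15b.png

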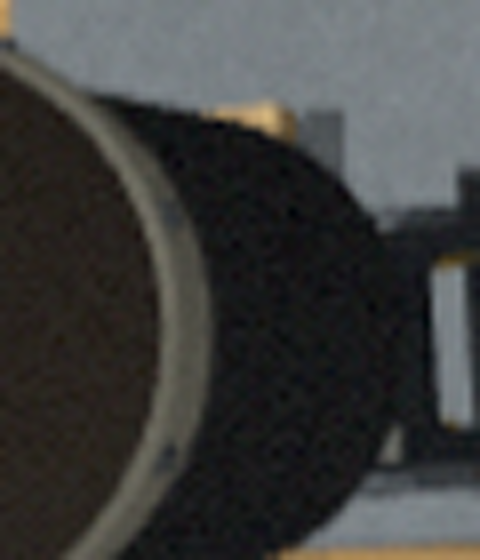

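Run:
```python
from h import *
np.set_printoptions(precision=4,suppress=True)
s=cap("scene");d=cap("top")
T=lambda n,x,y,z:print(n,world(d,280+(x+.5)/8-.5,200+(y+.5)/8-.5,z))
T('knob',246,349,.062); T('octop?',253,347,.030)
print('pad t',world(d,311.28,243.09,.006))
S=lambda n,x,y,z,o:print(n,world(s,o[0]+(x+.5)/8-.5,o[1]+(y+.5)/8-.5,z))
S('knobS',302,262,.062,(270,140)); print('pad S',world(s,280+278.5/10-.5,160+292.5/10-.5,.006))
S('nh',217,330,.028,(390,115));S('nh',331,403,.028,(390,115))
```

```text
knob [0.4803 0.0103 0.062 ]
octop? [0.4799 0.0095 0.03  ]
pad t [0.4789 0.0102 0.006 ]
knobS [0.4834 0.0117 0.062 ]
pad S [0.4798 0.012  0.006 ]
nh [0.5129 0.3509 0.028 ]
nh [0.572  0.3565 0.028 ]
```

Both formers are within about 2 mm of their pad centres. Next, the narrow plate.

Emit:
step_arm(commands=[[[10,-34,0],0],[[10,-34,0],0],[[9.5,-33,20],0],[[0,0,30],0],[[0,0,20],0],[[0,0,0],0],[[0,0,0],0]], gripper=0.1)

```text
time_s: 29.38
tcp_pos: [0.5427, 0.3526, 0.0795]
eef_rot: [-180.0, -0.1, 4.8]
contact_force: [0.5, -0.5, 0.9]
gripper_width: 0.079
```

Run:
```python
from h import *
go(.542,.352,.016,4.9)
s=cap("scene"); save(s,"s16.png",(375,65,475,185),5)
```

```text
twist first -0.13 then xyz mm [-0.8  0.6 63.5] yaw now 4.77 t 29.375
```

View pics/s16.png

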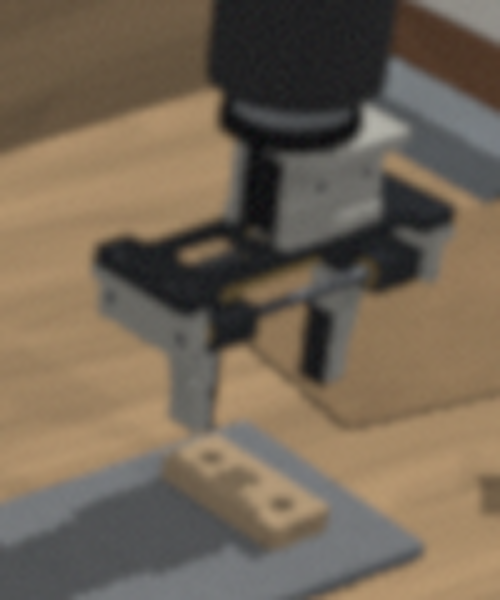

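Emit:
step_arm(commands=[[[-0.8,0.6,20],0],[[0,0,20],0],[[0,0,14],0],[[0,0,7],0],[[0,0,2.5],0],[[0,0,0],0]])

```text
time_s: 30.18
tcp_pos: [0.5416, 0.3522, 0.0154]
eef_rot: [-180.0, -0.0, 4.8]
contact_force: [0.4, -0.8, 0.4]
gripper_width: 0.0787
```

Emit:
step_arm(commands=[[[0,0,0],0],[[0,0,0],0],[[0,0,0],0],[[0,0,0],0],[[0,0,0],0]], gripper=1, grip_force=30)

```text
time_s: 30.8
tcp_pos: [0.5414, 0.3519, 0.015]
eef_rot: [180.0, 0.0, 4.8]
contact_force: [0.6, 0.4, 0.1]
gripper_width: 0.0393
```

Emit:
step_arm(commands=[[[0,0,-10],0],[[0,0,-20],0],[[0,0,-30],0],[[0,0,-40],0],[[0,0,-30],0],[[0,0,0],0]])

```text
time_s: 31.55
tcp_pos: [0.5427, 0.3531, 0.1489]
eef_rot: [-179.8, -0.3, 4.8]
contact_force: [-0.4, -1.1, -0.3]
gripper_width: 0.0396
```

Run:
```python
from h import *
go(.567,-.2268,.15,1.8)
s=cap("scene"); save(s,"s17.png",(375,35,475,185),4); save(cap("top"),"t17.png",(110,165,200,250),6)
```

```text
twist first 3.01 then xyz mm [  6.1 580.4  -1.1] yaw now 4.81 t 31.55
```

View pics/s17.png

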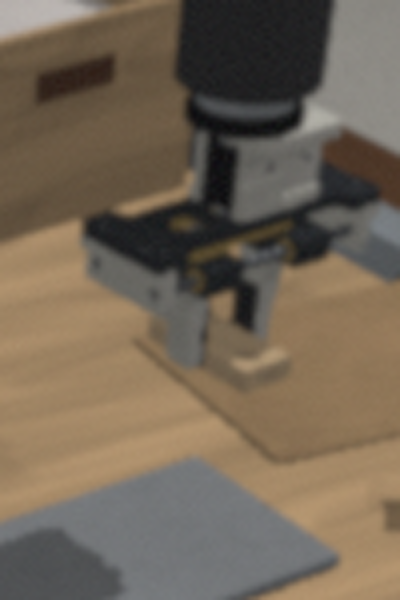

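Emit:
step_arm(commands=[[[0,20,0],3],[[0.5,38,0],0],[[0.5,38,0],0],[[0.5,38,0],0],[[0.5,38,0],0],[[0.5,38,0],0],[[0.5,38,0],0],[[0.5,38,0],0],[[0.5,38,0],0],[[0.5,38,0],0],[[0.5,38,0],0],[[0.5,38,0],0],[[0.5,38,0],0],[[0,38,0],0],[[0,38,0],0],[[0,28,0],0],[[0,0,30],0],[[0,0,35],0],[[0,0,0],0],[[0,0,0],0]])

```text
time_s: 34.15
tcp_pos: [0.5666, -0.228, 0.0807]
eef_rot: [180.0, 0.0, 1.8]
contact_force: [-0.1, -0.1, -0.5]
gripper_width: 0.0397
```

Run:
```python
from h import *
np.set_printoptions(precision=4,suppress=True)
go(.567,-.2268,.08,1.8)
s=cap("scene"); save(s,"s18.png",(215,170,285,245),8); d=cap("top");save(d,"t18.png",(370,180,480,250),7)
```

```text
twist first -0.04 then xyz mm [ 0.4 -1.2  0.7] yaw now 1.76 t 34.15
```

View pics/s18.png

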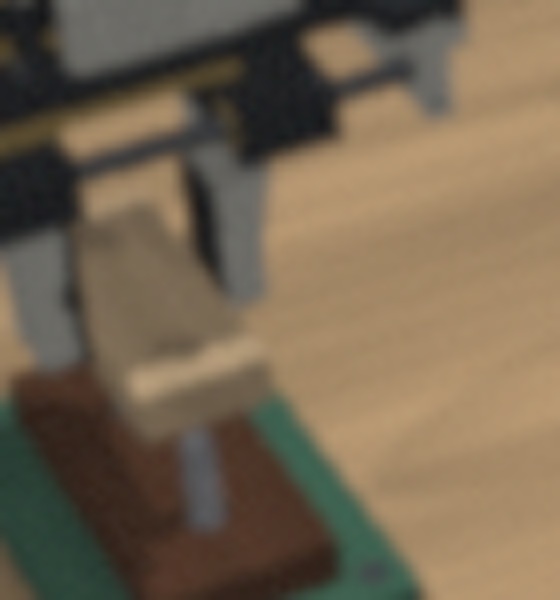

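View pics/t18.png

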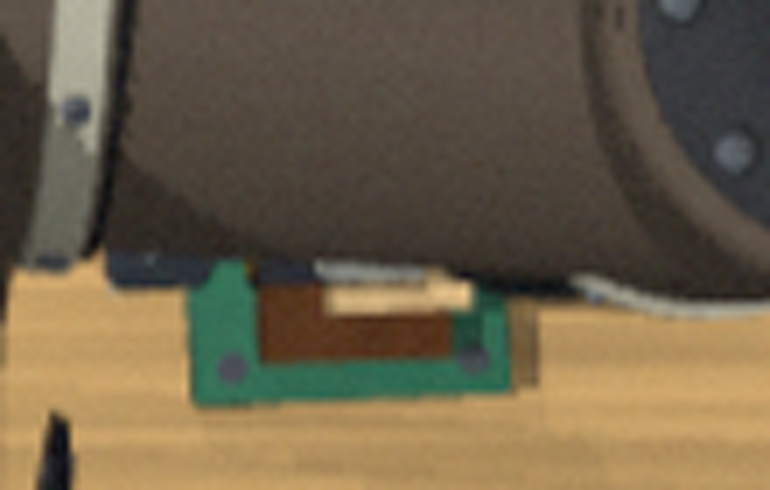

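Run:
```python
from h import *
np.set_printoptions(precision=4,suppress=True)
d=cap("top");s=cap("scene")
q=lambda x,y,z:print(world(d,370+(x+.5)/7-.5,180+(y+.5)/7-.5,z))
q(326,316,.0777);q(473,311,.0937)
q(260,362,.014);q(455,358,.030)
S=lambda n,x,y,z:print(n,world(s,215+(x+.5)/8-.5,170+(y+.5)/8-.5,z))
S('b',148,444,.0777);S('b',270,398,.0777);S('t',128,388,.0937);S('t',265,347,.0937)
```

```text
[ 0.5186 -0.2107  0.0777]
[ 0.5198 -0.2508  0.0937]
[ 0.5047 -0.201   0.014 ]
[ 0.5059 -0.2589  0.03  ]
b [ 0.6181 -0.2451  0.0777]
b [ 0.6151 -0.2067  0.0777]
t [ 0.611  -0.2466  0.0937]
t [ 0.6119 -0.2053  0.0937]
```

Emit:
step_arm(commands=[[[0,-1.2,5],0],[[0,0,5],0],[[0,0,4],0],[[0,0,3],0],[[0,0,3],0],[[0,0,2],0],[[0,0,0],0]])

```text
time_s: 35.22
tcp_pos: [0.5664, -0.2264, 0.0578]
eef_rot: [-180.0, 0.0, 1.8]
contact_force: [-0.3, -0.1, -0.1]
gripper_width: 0.0393
```

Emit:
step_arm(commands=[[[0,0,3],0],[[0,0,3],0],[[0,0,3],0],[[0,0,0],0]])

```text
time_s: 35.72
tcp_pos: [0.5662, -0.2263, 0.0486]
eef_rot: [-180.0, 0.0, 1.8]
contact_force: [0.2, -0.0, -0.3]
gripper_width: 0.0396
```

Run:
```python
from h import *
s=cap("scene"); save(s,"s19.png",(205,170,285,255),7)
```

```text
(no output)
```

View pics/s19.png

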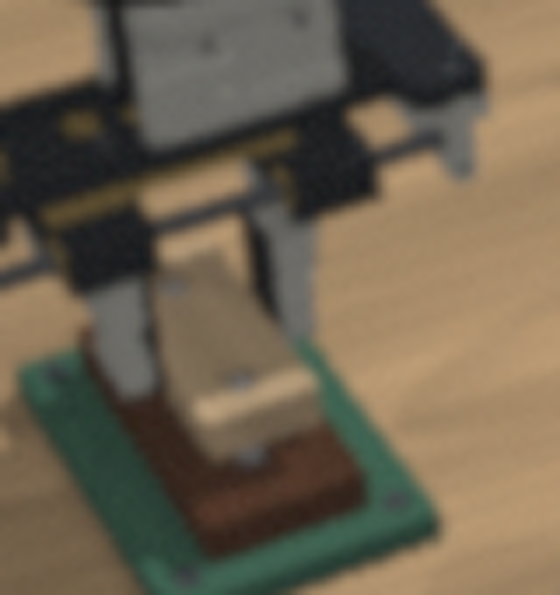

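The pins show in both holes, at (177,283) and (242,380), with no force. I'll lower the plate onto the wide one.

Emit:
step_arm(commands=[[[0,0,5],0],[[0,0,4],0],[[0,0,3],0],[[0,0,1.5],0],[[0,0,1],0],[[0,0,0.7],0],[[0,0,0],0]])

```text
time_s: 36.65
tcp_pos: [0.5665, -0.2263, 0.0338]
eef_rot: [180.0, -0.0, 1.8]
contact_force: [0.4, -0.2, 0.2]
gripper_width: 0.0393
```

Emit:
step_arm(commands=[[[0,0,0.8],0],[[0,0,0],0]])

```text
time_s: 36.9
tcp_pos: [0.5665, -0.2263, 0.033]
eef_rot: [180.0, -0.0, 1.8]
contact_force: [-0.0, -0.2, 0.3]
gripper_width: 0.0394
```

Emit:
step_arm(commands=[[[0,0,0],0],[[0,0,0],0],[[0,0,0],0],[[0,0,-10],0],[[0,0,-25],0],[[0,0,-35],0],[[0,0,-40],0],[[0,0,-30],0],[[-10,-40,0],0],[[-10,-40,0],0],[[-10,-40,0],0],[[-10,-40,0],0],[[0,-40,0],0],[[0,-40,0],0],[[0,-40,0],0],[[0,-40,0],0],[[0,-40,0],0],[[0,-40,0],0],[[0,-40,0],0],[[0,0,0],0]], gripper=0.3)

```text
time_s: 39.4
tcp_pos: [0.5128, 0.2146, 0.1736]
eef_rot: [-180.0, -0.0, 1.9]
contact_force: [-0.0, -0.0, 0.1]
gripper_width: 0.061
```

Run:
```python
from h import *
np.set_printoptions(precision=4,suppress=True)
s=cap("scene"); save(s,"s20.png",(195,150,415,300),3.6); d=cap("top");save(d,"t20.png",(250,90,460,270),3.7)
c=cloud(d)
sub=c[150:260,380:450].reshape(-1,3)
t=sub[(abs(sub[:,0]-.567)<.015)&(abs(sub[:,1]+.227)<.012)]; print('narrow top z',np.median(t[:,2]),t[:,2].std())
for x in (.51,): 
  t=sub[(abs(sub[:,0]-x-.002)<.004)&(abs(sub[:,1]+.227)<.015)]; print('wide end z',np.median(t[:,2]))
for x in (.525,.61):
  t=sub[(abs(sub[:,0]-x)<.003)&(abs(sub[:,1]+.227)<.015)]; print('narrow ends z',x,np.median(t[:,2]))
for x in (.51,.623):
  t=sub[(abs(sub[:,0]-x)<.003)&(abs(sub[:,1]+.227)<.015)]; print('wide ends z',x,np.median(t[:,2]))
```

```text
narrow top z 0.045233080501813294 0.0019318845485706607
wide end z 0.029074099989457203
narrow ends z 0.525 0.04570103385142632
narrow ends z 0.61 0.045878513146859534
wide ends z 0.51 0.029389359728076214
wide ends z 0.623 0.02923056604679264
```

View pics/s20.png

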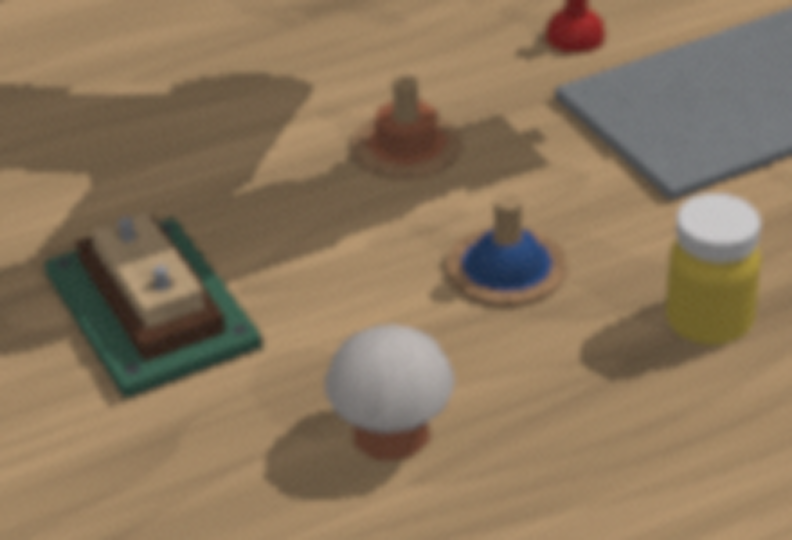

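View pics/t20.png

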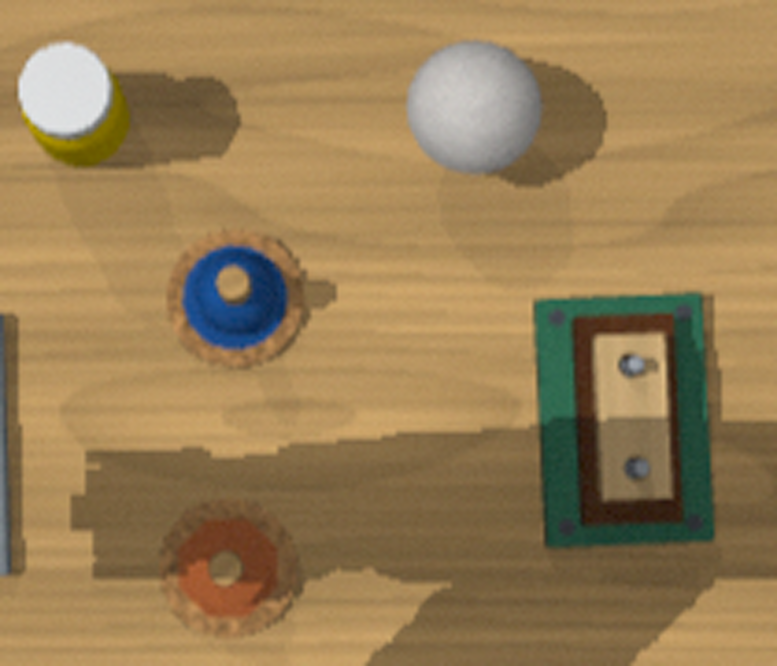

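Everything is placed: the plates lie flat (tops at about 30 and 46 mm), the formers stand on their own pads, and the jar and toadstool are where they were. I'm handing it in.

```bash
python3 -c "
from h import *
close_job(); print(r.get_state()['time_s'])"
```

```text
the job is handed in; nothing more can be done
the job is handed in; nothing more can be done
```

I took both stacks apart, placed everything as asked, and handed the job in at about 39.5 s. The blue former is on the blue pad and the terracotta former on the terracotta pad. The wide dark plate went onto the jig pins first, then the narrow pale one on top.

**Plates:** In the last pictures both lie flat with the pins through both holes. Plate tops measured about 29 and 46 mm, against the expected 30 and 46.

**Formers:** Each stands upright within about 2 mm of its pad centre by the top camera. The scene camera put the terracotta one up to 3.6 mm off in x, a difference I put down to calibration and my reading of blurred edges.

**Rest of the scene:** The jar and toadstool look undisturbed, and the gripper was open and clear of everything. The highest force I read was about 10 N, when setting the terracotta former down.

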